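Lock the discard jar into its bayonet ring

TASK

Pick up the discard jar by the bar on its lid and hang it in the ring of its stand: let its two lugs down through the two gaps in the rim onto the hidden ledge, then turn it clockwise, seen from above, feeling with a light downward push for the place where the lugs drop into the locking notches. Keep the jar upright, never force it down or round against the ring (it must not feel more than 40 N), leave it locked and hanging by itself, and do not disturb the other things on the desk.

Things in the scene. Friction and masses are not known exactly. Their poses are not given: they have to be found in the camera images.
- jar: discard jar, loose, white plastic, 64 mm in diameter, 123 mm high in all, 0.17 to 0.35 kg; grey lid 68 mm in diameter, its top 91 mm above the underside, with an upright grip bar on it and two lugs on the jar's side. Origin: centre of its underside; z up, x along bar and lugs. It looks and works the same after half a turn
- jar_bar (a point): middle of the jar's grip bar, 109 mm above the jar's underside, on its axis (axes as the jar's). The bar is 46 mm long (x), 12 mm wide (y) and stands from 91 to 123 mm above the underside
- jar_lugs (a point): point on the jar's axis at the height of the underside of its two lugs, 58 mm above the jar's underside, 51 mm below point jar_bar. The lugs are grey blocks on opposite sides, in line with the bar (+x and -x): each 10 mm wide, 6 mm high, reaching out to 43.5 mm from the axis
- stand: the jar's stand, fixed in each episode: a round grey foot of 132 mm diameter, three steel posts, and on them a level steel ring with a through bore of 69 mm and an outside diameter of 104 mm, its top 105.5 mm above the desk. Origin on the desk under the ring's axis; z up, x towards one of the two gaps of the rim
- stand_rim (a point): ring's axis at the top of its rim, 105.5 mm above the desk. The rim is a lip 5 mm thick over a channel of 46.5 mm outer radius; it has two gaps, centred on the stand's +x and -x, each 17 to 19 mm wide where the lugs pass
- stand_ledge (a point): ring's axis at the height of the level ledge on which the lugs land below the gaps, 13.5 mm below the rim's top, 92 mm above the desk. On it, under the rim (2.5 mm of play above the lugs), the lugs can be turned clockwise, seen from above, to an end stop about 1.6 rad from the gaps (0.2 rad the other way)
- stand_floor (a point): ring's axis at the floor of the two opposite locking notches in the ledge, 7 mm below it, 85 mm above the desk. Notches: about 16 mm wide, hidden under the rim, their middle 0.55 to 1.35 rad clockwise of the gaps, different each time and not measured. With the lugs over them (to about 0.06 rad) the jar sinks 7 mm and can no longer be turned
- wipes_tub: bystander: white tub of wipes with a green lid, 69 mm in diameter, 133 mm high, loose; origin at the centre of its underside
- label_roll: bystander: paper roll of stickers standing on its edge, 60x113x72 mm, loose; origin under its centre
- swab_pack: bystander: swab in a flat sachet, 185 mm long (its y), 24 mm wide, 4 mm thick, lying loose; origin at the centre of its underside
- pen: bystander: ball pen, 145 mm long (its y), 11 mm thick, lying loose; origin at the centre of its underside
Not all that is in view belongs to the job. Leave any blue or orange look-alike of the jar alone.

How it is judged:
By the outcome, as a careful person would: the job done as asked, in the order asked, and still so for the second after the job is handed in, with the robot touching nothing.
It also fails if it takes over 64 s, if anything falls off the work surface, if the arm or the gripper's body presses on something with over 40 N, if the wrist force passes 120 N, or if a joint passes its speed limit or range.

ROBOT

A 6-joint arm with a two-finger parallel gripper is mounted at the origin on a cart in front of the work surface, level with it; the furniture and walls round the work are solid. World frame = base frame: x ahead of the robot, y to its left, z up, the work surface at z = 0. Lengths are in m, angles in rad, forces in N, time in s.
With the tool pointing down it reaches from about 0.2 to 0.875 m from the base axis. Payload 3.4 kg.
Tool frame: the origin (TCP) lies between the finger pads; the fingertips stand 25 mm ahead of it and the grasp point (between the pads) lies 6 mm ahead of it (r.nose_length is the z of the fingertips in the tool frame, in m); z points along the fingers, y is the line along which they close (so a half turn about z gives the same grasp; the last joint's range is limited). The gripper opens to 94 mm and grips with 3 to 60 N. Pads are 16 mm wide; open, the fingers measure 119 mm over their backs; the gripper's body (75 mm by 177 mm) begins 78 mm behind the grasp point.
Start: joints at [1.097, 0.276, 1.505, -0, 1.361, -0.121], TCP at [0.199, 0.54, 0.23] pointing down, gripper open.
Joint ranges: [-2.89, 2.89], [-0.75, 2.08], [0.22, 2.7], [-1.18, 4.32], [0.11, 2.71], [-2.7, 2.7]. Speed limits (rad/s): [2.57, 2.57, 3.14, 3.14, 3.14, 3.14].

INTERFACE

Orientations are given as a unit quaternion [w, x, y, z].
In Python, from plant import r, gripper_to, inverse_kinematics, vision, models, telemetry gives the robot as it stands. Calls block until the motion is done:
- r.move_to(position, orientation): joint-space move of the TCP to a pose.
- r.move_l(position, rot=None, vel=0.15, guard=None): straight line of the TCP; rot=None keeps the orientation; vel is the mean speed in m/s. With guard (N) it stops when the force on the tool has changed by that much, and returns True; else False.
- r.movej(angles): joint-space move.
- gripper_to(opening, f_grip=None): finger opening in m; f_grip is the grip in N (None keeps the last); returns when the fingers have stopped.
- r.hold(seconds).
- inverse_kinematics(position, orientation): joint angles nearest the present ones, or None.
- vision.snapshot(name): name is "scene" or "top" or "wrist"; returns the picture (384x512x3 uint8, red, green, blue); there is no depth.
- vision.get_calibration(name): a dict with "fx", "fy", "cx", "cy" (pixels), "position" and "orientation" of the camera in the world. Camera axes: x right, y down, z forward; pixel columns grow to the right and rows downward; lengths in m; the calibration is good to about 2 mm. A picture is of the moment at which its call begins: read the wrist's pose just before it. get_calibration takes no time and is no camera call; for the wrist camera it gives the pose at the moment of the call.
A pose or a line that the arm cannot do raises r.PlanningError and nothing moves.
- r.sign_off(): hands the job in; it is judged then, once.
Trained networks look in the newest picture that a camera, given by its name, has taken for a name from the list of things; names that differ only in an ending like _2 or _b are one class to them, and where a whole thing is asked for, a point or a joint stands for the part that bears it (a point fixed in the world has none). Each returns a list of dicts, best first, with "score" (0 to 1); they miss things now and then, are a little off and sometimes report something else, mostly with a low value. They report only what shows in the picture. A call takes as long as a camera call. They do not tell look-alikes from the thing itself.
- models.boxes_of(thing, camera): "at" ([x, y, z] in m, in world coordinates, good to about 4 mm: the middle of the surface that is visible of it).
- models.regions_of(thing, camera): "pixels" (384x512 bool, what is visible of it).
- models.mark_of(thing, camera): "at" ([x, y, z] in m, in world coordinates, good to about 4 mm: a listed point, or the origin of a listed thing).
Readings, each from a call of its own:
- telemetry.current_t(): time.
- telemetry.current_joints(): joint angles.
- telemetry.current_dq(): joint speeds.
- telemetry.current_joint_efforts(): joint torques, N m.
- telemetry.current_ee_pos(): TCP position.
- telemetry.current_tool_rot(): TCP orientation.
- telemetry.current_wrist_force(): force on the tool from outside, world axes, zero at the start.
- telemetry.current_torque(): the same for the moment, N m.
- telemetry.current_opening(): finger opening in m.
- telemetry.current_finger_force(): force on a finger pad.
Only numpy, scipy, OpenCV 4.12 (cv2) and the standard library are available. Lean on these libraries where they do the work, as an engineer would, in place of code of your own. Each camera call takes 0.05 s, during which the arm holds its last target. There are 200 camera calls.

## Working session

There is one attempt and no reset: what is moved stays moved. The work goes in short steps, each a Python script; the robot and the scene stay as the last script left them, time stands still between calls to the robot, and variables do not carry over. Pictures are saved under pics/ and viewed, at most 10 in all, crops included, and the job is handed in when it is done.

```bash
mkdir -p pics
python3 - <<'E'
from plant import r,vision,models,telemetry
import cv2,numpy as np
ims=[]
for c in ("scene","top"):
    im=vision.snapshot(c); ims.append(im)
    cv2.imwrite(f"pics/{c}0.png",im[:,:,::-1])
    for t in ("jar","jar_bar","jar_lugs","stand","stand_rim","wipes_tub","label_roll","swab_pack","pen"):
        print(c,t,[(np.round(d["at"],3).tolist(),round(d["score"],2)) for d in models.mark_of(t,c)][:4])
    k=vision.get_calibration(c);print({a:np.round(b,3).tolist() for a,b in k.items()})
E
```

```text
scene jar [([0.619, -0.483, -0.004], 0.9), ([0.335, -0.106, -0.005], 0.88), ([0.472, -0.226, 0.002], 0.74), ([0.341, 0.02, 0.002], 0.69)]
scene jar_bar [([0.473, -0.235, 0.105], 0.76), ([0.332, -0.106, 0.108], 0.72), ([0.616, -0.482, 0.111], 0.56)]
scene jar_lugs [([0.334, -0.103, 0.061], 0.76), ([0.339, 0.019, 0.056], 0.67), ([0.62, -0.482, 0.056], 0.6)]
scene stand [([0.507, 0.183, 0.001], 0.65)]
scene stand_rim [([0.515, 0.175, 0.106], 0.85), ([0.511, 0.177, 0.086], 0.46)]
scene wipes_tub [([0.556, 0.376, -0.004], 0.94)]
scene label_roll [([0.632, -0.351, -0.0], 0.64)]
scene swab_pack [([0.522, -0.024, 0.003], 0.54), ([0.512, 0.174, 0.083], 0.33)]
scene pen [([0.483, 0.021, -0.001], 0.55)]
{'fx': 477.388, 'fy': 477.388, 'cx': 254.023, 'cy': 197.026, 'position': [-0.64, -0.58, 1.435], 'orientation': [-0.31, 0.782, -0.503, 0.197]}
top jar [([0.336, 0.018, 0.001], 0.74), ([0.475, -0.23, 0.004], 0.66), ([0.338, -0.104, 0.0], 0.59), ([0.619, -0.483, 0.003], 0.55)]
top jar_bar [([0.337, 0.02, 0.111], 0.75), ([0.622, -0.482, 0.107], 0.73), ([0.332, -0.099, 0.107], 0.66), ([0.476, -0.229, 0.107], 0.57)]
top jar_lugs [([0.62, -0.486, 0.057], 0.87), ([0.474, -0.234, 0.054], 0.85), ([0.339, 0.024, 0.06], 0.65), ([0.337, -0.104, 0.061], 0.56)]
top stand [([0.514, 0.177, 0.002], 0.6)]
top stand_rim [([0.511, 0.177, 0.106], 0.62), ([0.523, -0.02, -0.002], 0.36)]
top wipes_tub [([0.558, 0.378, 0.006], 0.87)]
top label_roll [([0.633, -0.352, 0.001], 0.71)]
top swab_pack [([0.522, -0.021, -0.0], 0.8), ([0.512, 0.173, 0.084], 0.55)]
top pen [([0.481, 0.024, -0.0], 0.62)]
{'fx': 421.527, 'fy': 421.527, 'cx': 260.419, 'cy': 189.72, 'position': [0.174, -0.061, 1.47], 'orientation': [-0.08, 0.724, -0.681, 0.076]}
```

View pics/top0.png

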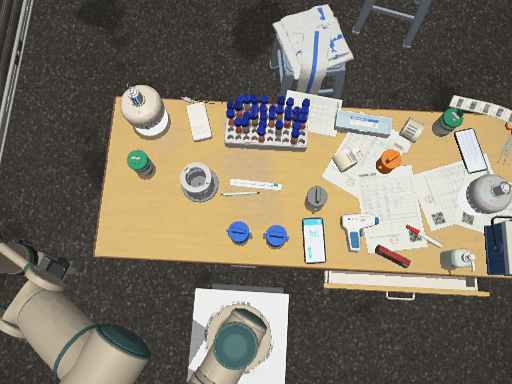

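View pics/scene0.png

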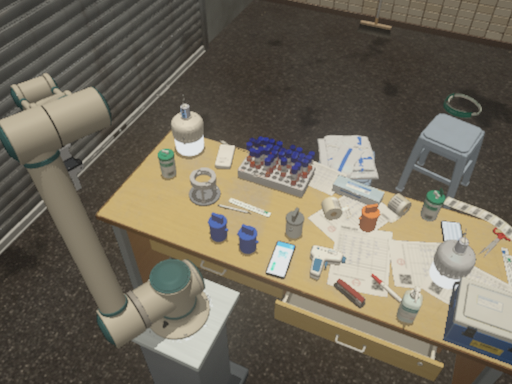

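Candidates for the jar in the top picture are blue at (238,232), blue at (276,236), orange at (388,160) and grey-lidded at (316,197). I choose the grey one, at about (0.475,-0.23). The stand is at (199,181). Next I take a close look from the wrist over both.

Run:
```python
from plant import r,vision,models,telemetry
import cv2,numpy as np
from scipy.spatial.transform import Rotation as R
im=cv2.imread("pics/scene0.png")[200:250,265:325]
q=telemetry.current_tool_rot();p=telemetry.current_ee_pos()
k=vision.get_calibration("wrist")
Rt=R.from_quat(np.roll(q,-1));Rc=R.from_quat(np.roll(k["orientation"],-1))
print(q,p,"cam in tool",Rt.inv().apply(np.array(k["position"])-p),(Rt.inv()*Rc).as_matrix().round(2).tolist(),k["fx"],k["cx"],k["cy"])
outs=[cv2.resize(im,(384*60//50,384),interpolation=cv2.INTER_CUBIC)]
cv2.imwrite("pics/crop.png",outs[0])
```

```text
[2.37819413e-05 1.75478585e-01 9.84483246e-01 6.10554978e-05] [0.19867865 0.53960391 0.23052547] cam in tool [ 0.06607673  0.00147363 -0.15209884] [[0.0, -0.97, -0.23], [1.0, 0.0, 0.0], [-0.0, -0.23, 0.97]] 272.1091296387519 256.7781204557916 188.791820686395
```

View pics/crop.png

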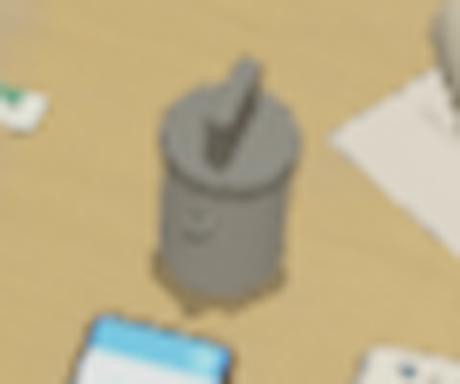

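The crop shows the grey lid, upright bar and one lug at crop (200,225), so the choice is confirmed. Now wrist views of the stand and then the jar.

```bash
cat > h.py <<'E'
from plant import r,gripper_to,inverse_kinematics,vision,models,telemetry
import cv2,numpy as np
from scipy.spatial.transform import Rotation as R
def down(yaw): return [0.,np.cos(yaw/2),np.sin(yaw/2),0.]
def look(name):
    k=vision.get_calibration("wrist"); im=vision.snapshot("wrist")
    cv2.imwrite(f"pics/{name}.png",im[:,:,::-1]); np.save(f"pics/{name}.npy",k,allow_pickle=True); return im,k
def project(k,P):
    Rc=R.from_quat(np.roll(k["orientation"],-1)); c=Rc.inv().apply(np.atleast_2d(P)-k["position"])
    return np.c_[k["fx"]*c[:,0]/c[:,2]+k["cx"],k["fy"]*c[:,1]/c[:,2]+k["cy"]]
def unproject(k,uv,z):
    Rc=R.from_quat(np.roll(k["orientation"],-1)); uv=np.atleast_2d(uv)
    d=Rc.apply(np.c_[(uv[:,0]-k["cx"])/k["fx"],(uv[:,1]-k["cy"])/k["fy"],np.ones(len(uv))])
    p=np.array(k["position"]); return p+d*((z-p[2])/d[:,2])[:,None]
def topdown(im,k,c,z,half=.07,n=560):   # rectified view of plane z: +x up, +y left
    g=np.linspace(half,-half,n); X,Y=np.meshgrid(g,g,indexing="ij")
    uv=project(k,np.c_[(c[0]+X).ravel(),(c[1]+Y).ravel(),np.full(n*n,z)]).astype(np.float32)
    return cv2.remap(im,uv[:,0].reshape(n,n),uv[:,1].reshape(n,n),cv2.INTER_LINEAR)
E
python3 - <<'E'
from h import *
for nm,c,h,zz,ths in (("stand",(.512,.177),.31,.1055,("stand_rim","stand")),("jar",(.475,-.231),.31,.123,("jar_bar","jar","jar_lugs"))):
    yaw=np.arctan2(c[1],c[0])+np.pi; yaw=2.79 if nm=="stand" else 2.7
    x=np.array([np.cos(yaw),np.sin(yaw)])
    r.move_to([*(np.array(c)+.01*x),h],down(yaw))
    im,k=look(nm+"1")
    for t in ths: print(t,[(np.round(d["at"],4).tolist(),round(d["score"],2)) for d in models.mark_of(t,"wrist")][:3])
    cv2.imwrite(f"pics/{nm}_td.png",topdown(im,k,c,zz)[:,:,::-1])
    print(telemetry.current_t(),telemetry.current_joints().round(2))
a=cv2.imread("pics/stand_td.png");b=cv2.imread("pics/jar_td.png")
cv2.imwrite("pics/both.png",cv2.resize(np.hstack([a,b]),(800,400)))
E
```

```text
stand_rim [([0.51, 0.1792, 0.1099], 0.66)]
stand [([0.5134, 0.1774, -0.003], 0.93)]
2.8917 [ 0.22  0.18  1.44  0.    1.52 -1.  ]
jar_bar [([0.4727, -0.2308, 0.1089], 0.78), ([0.6222, -0.4805, 0.1111], 0.78), ([0.4702, -0.2354, -0.0028], 0.41)]
jar [([0.3337, -0.104, -0.0001], 0.84), ([0.4711, -0.2336, -0.0019], 0.74), ([0.4742, -0.2314, 0.1072], 0.66)]
jar_lugs [([0.6197, -0.4807, 0.0562], 0.89), ([0.4737, -0.2335, 0.0568], 0.78), ([0.3338, -0.0996, 0.0582], 0.71)]
4.6083 [-0.59  0.15  1.47  0.    1.52 -1.72]
```

View pics/both.png

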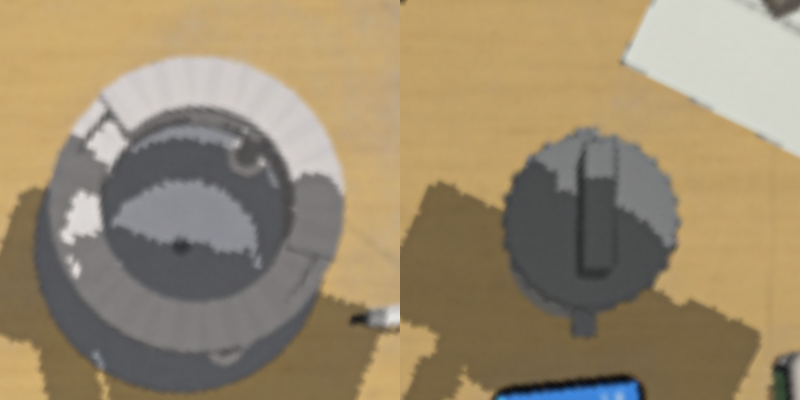

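The left panel is the stand. Its ring centre is at about (197,203) and the outer diameter is 297 px, or 104 mm, which agrees. The gaps look to be near (95,145) and (305,265). The right panel is the jar, with the bar centred at about (597,206) and nearly along world x. I need a zoom for the gap angles.

Run:
```python
from h import *
im=cv2.imread("pics/stand1.png");k=np.load("pics/stand1.npy",allow_pickle=True).item()
c=(.5112,.178); a=topdown(im,k,c,.1055,.056,560)
for d in range(0,360,30):   # ticks, world angle d
    t=np.radians(d); f=lambda rr:(int(280-rr*5000*np.sin(t)),int(280-rr*5000*np.cos(t)))
    cv2.line(a,f(.0525),f(.056),(0,0,255),2); cv2.putText(a,str(d),f(.0535) if d!=180 else f(.05),0,.4,(255,0,0),1)
im=cv2.imread("pics/jar1.png");k=np.load("pics/jar1.npy",allow_pickle=True).item()
b=topdown(im,k,(.473,-.230),.123,.03,240)
# predicted bar outline for yaw -0.06
for y,col in ((-.06,(0,0,255)),):
    P=[(u*np.cos(y)-v*np.sin(y),u*np.sin(y)+v*np.cos(y)) for u,v in ((.023,.006),(.023,-.006),(-.023,-.006),(-.023,.006))]
    cv2.polylines(b,[np.array([(120-q*4000,120-p*4000) for p,q in P],int)],True,col,1)
b=np.vstack([b,np.zeros((320,240,3),np.uint8)])
cv2.imwrite("pics/zoom.png",np.hstack([a,b]))
```

```text
(no output)
```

View pics/zoom.png

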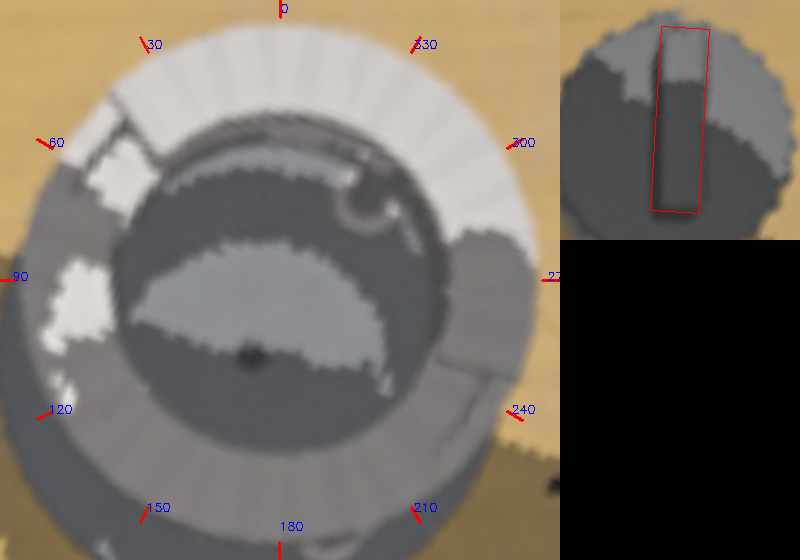

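The bar outline drawn for yaw -0.06 fits. The gap axis is near 52–57°, and a shift of 2° matters, so I take one vertical close look at the ring.

Run:
```python
from h import *
yaw=2.79;x=np.array([np.cos(yaw),np.sin(yaw)]);c=np.array((.5112,.178))
r.move_to([*(c-.066*x),.2],down(yaw))
im,k=look("stand2")
print(k["position"],telemetry.current_t())
a=topdown(im[:,:,::-1].copy(),k,c,.1055,.056,560)
for d in range(0,360,10):
    t=np.radians(d); f=lambda rr:(int(280-rr*5000*np.sin(t)),int(280-rr*5000*np.cos(t)))
    cv2.line(a,f(.0525),f(.056 if d%30==0 else .054),(0,0,255),1)
for d in (42,54,66,222,234,246):
    t=np.radians(d); cv2.line(a,f(.03),f(.034),(0,255,0),1);cv2.line(a,f(.05),f(.054),(0,255,0),1)
cv2.imwrite("pics/zoom2.png",a)
```

```text
[0.51190677 0.17853616 0.35247939] 6.1833
```

View pics/zoom2.png

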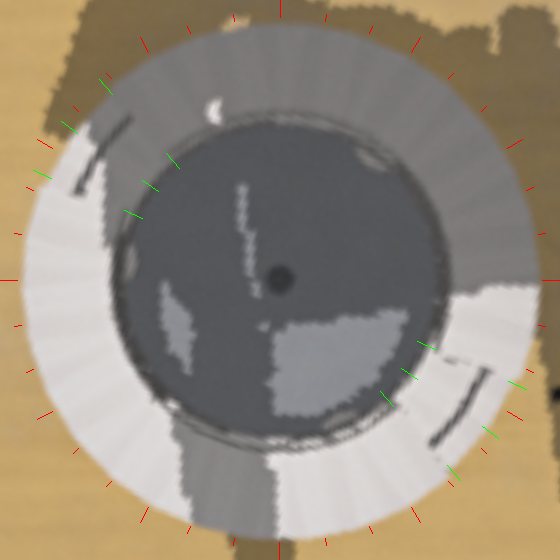

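The dark channel-wall chords are now clear, with midpoints at (103,155) and (460,407). The gap axis is therefore at 54.8°, and the ring centre is (.511,.1777). Next is grasping the jar at tool yaw π-0.055. Insertion will be at tool yaw π+0.956, which leaves joint 6 room to turn clockwise.

Run:
```python
from h import *
y0=np.pi-.055; j=[.473,-.2303]
r.move_to([*j,.2],down(y0))
print("f0",telemetry.current_wrist_force().round(2))
print(r.move_l([*j,.119],vel=.12,guard=5),telemetry.current_ee_pos().round(4))
gripper_to(0.0,f_grip=30)
print(telemetry.current_opening(),telemetry.current_finger_force(),telemetry.current_wrist_force().round(2))
r.move_l([*j,.15],vel=.08)
print("lift",telemetry.current_opening(),telemetry.current_wrist_force().round(2))
r.move_l([*j,.285],vel=.2)
y1=np.pi+.956
r.move_to([.511,.1777,.285],down(y1))
print(telemetry.current_joints().round(2),telemetry.current_wrist_force().round(2),telemetry.current_torque().round(3),telemetry.current_t())
im,k=look("held")
s=vision.snapshot("scene")[120:230,150:290]
o=cv2.resize(s[:,:,::-1],(480,377),interpolation=cv2.INTER_CUBIC)
w=im[:,:,::-1][:,60:380][:377]
cv2.imwrite("pics/held2.png",np.hstack([o,w]))
```

```text
f0 [ 1.22  0.35 -0.14]
False [ 0.4736 -0.2304  0.1195]
0.011718094353241068 29.997040629386902 [-0.27 -0.14 -2.49]
lift 0.011910617258897091 [-0.05 -0.11 -2.06]
[ 0.2   0.2   1.48 -0.    1.47 -2.32] [ 0.93 -0.12 -2.14] [ 0.063  0.036 -0.045] 12.5917
```

View pics/held2.png

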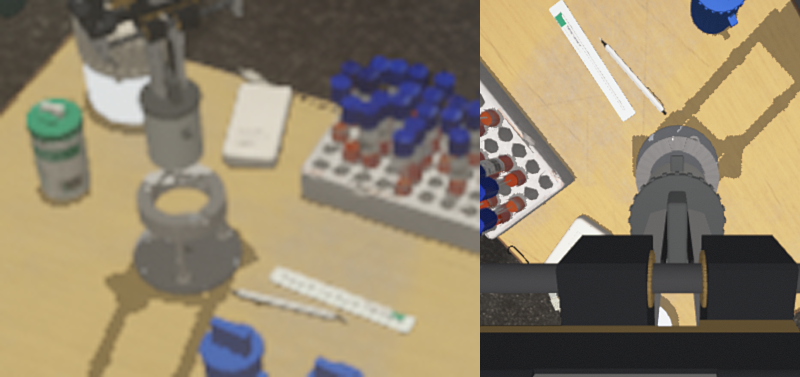

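The jar hangs upright on its bar above the ring. In the wrist view the lug tip is at row 155 (predicted 154.7) and the lid edge at about 172 (predicted 173), so the grasp is centred. Now lowering with a guard.

Run:
```python
from h import *
s=lambda t,*a:print(t,*a,telemetry.current_ee_pos().round(4),telemetry.current_wrist_force().round(2),telemetry.current_torque().round(3),round(telemetry.current_t(),2))
c=[.511,.1777]
s("hover")
hit=r.move_l([*c,.175],vel=.06,guard=4); s("z175",hit)
if not hit:
    hit=r.move_l([*c,.150],vel=.02,guard=4); s("ledge",hit)
```

```text
hover [0.5114 0.1765 0.285 ] [-0.11 -0.04 -2.1 ] [ 0.045  0.055 -0.014] 12.69
z175 False [0.5112 0.1777 0.1753] [ 0.92 -0.03 -2.05] [ 0.076  0.056 -0.019] 14.68
ledge True [0.5109 0.1777 0.1525] [0.57 0.16 5.36] [0.033 0.13  0.033] 15.7
```

The lugs went through the gaps and landed on the ledge at tcp z .1525 (expected .153). Next I turn clockwise unloaded in small steps, with a light probe down at each one.

```bash
cat > turn.py <<'E'
from h import *
import sys
a,b=float(sys.argv[1]),float(sys.argv[2]); c=[.511,.1777]; y1=np.pi+.956
def s(t,*x):print(t,*x,telemetry.current_ee_pos().round(4),telemetry.current_wrist_force().round(1),telemetry.current_torque().round(2),round(telemetry.current_t(),2),flush=True)
r.move_l([*c,.1535],vel=.03); s("up")
for d in [a]+list(np.arange(a+.07,b,.07)):
    if d==a and a>.3:
        h=r.move_l([*c,.1537],down(y1-.2),vel=.05,guard=6); s("t.2",h)
        if h: break
    h=r.move_l([*c,.1537],down(y1-d),vel=.05,guard=6)
    if h: s("blocked",d); break
    h=r.move_l([*c,.1450],vel=.03,guard=4); s("probe",round(d,3),h)
    if telemetry.current_ee_pos()[2]<.1495: print("DROPPED");break
    if telemetry.current_t()>45: break
E
python3 turn.py .49 .75
```

```text
up [0.5107 0.1776 0.1531] [-0.8 -0.6 -2.7] [0.05 0.06 0.03] 15.95
t.2 False [0.5106 0.1776 0.1532] [ 0.1  0.2 -1.6] [ 0.07  0.01 -0.04] 16.3
probe 0.49 True [0.5113 0.1778 0.1525] [ 0.4 -0.6  5. ] [-0.05  0.22  0.05] 16.95
probe 0.56 True [0.5111 0.1777 0.1525] [-1.2 -0.1  5.9] [0.   0.25 0.  ] 17.41
probe 0.63 True [0.511  0.1777 0.1525] [-0.3  0.6  5.1] [ 0.    0.26 -0.05] 17.87
probe 0.7 True [0.5109 0.1777 0.1525] [-1.4  0.1  5.4] [-0.01  0.26  0.01] 18.32
```

```bash
sed -i 's/if d==a and a>.3:/if 0:/; s/\.07/.05/g' turn.py; python3 turn.py .74 1.42
```

```text
up [0.5108 0.1776 0.1531] [-0.1 -0.2 -2.1] [0.05 0.01 0.08] 18.57
probe 0.74 True [0.5111 0.1777 0.1525] [-0.3 -0.1  5.4] [0.03 0.23 0.01] 19.03
probe 0.79 True [0.5111 0.1777 0.1525] [-1.   0.2  5.1] [-0.03  0.26 -0.01] 19.49
probe 0.84 True [0.511  0.1777 0.1525] [-0.6  0.3  5.2] [-0.08  0.18  0.  ] 19.95
probe 0.89 True [0.5109 0.1777 0.1525] [-0.8 -0.4  4.3] [ 0.03  0.25 -0.04] 20.41
probe 0.94 True [0.5109 0.1777 0.1525] [ 0.4 -0.1  4.4] [-0.02  0.2  -0.01] 20.87
probe 0.99 True [0.5109 0.1777 0.1524] [-1.  -0.2  5.5] [-0.02  0.12  0.01] 21.32
probe 1.04 True [0.5105 0.1777 0.1517] [-0.5 -0.4  4.1] [ 0.05  0.05 -0.03] 21.78
probe 1.09 True [0.51   0.1773 0.1499] [-0.2 -1.2 -2.5] [-0.15 -0.01  0.02] 22.25
probe 1.14 True [0.5112 0.1777 0.1516] [0.5 0.3 2.6] [ 0.05 -0.03  0.  ] 22.71
probe 1.19 True [0.5114 0.1775 0.1518] [ 0.2 -0.6  3.1] [0.02 0.03 0.02] 23.17
probe 1.24 True [0.5108 0.1777 0.1521] [-1.2 -0.3  5.1] [-0.1  -0.08 -0.02] 23.62
probe 1.29 True [0.5109 0.1778 0.1523] [-1.7  1.4  4.1] [-0.14 -0.01  0.  ] 24.08
probe 1.34 True [0.5108 0.1777 0.1523] [-0.7 -0.4  5.1] [-0.15 -0.04  0.03] 24.54
probe 1.39 True [0.5108 0.1777 0.1523] [-1.5 -0.3  5.7] [-0.15 -0.01  0.01] 25.0
```

The jar sinks around 1.04–1.14 rad, and at 1.09 the guard tripped while it was still sinking. I go back to 1.09 and lower it with a slightly higher guard.

```bash
cat > drop.py <<'E'
from h import *
c=[.511,.1777]; y1=np.pi+.956
def s(t,*x):print(t,*x,telemetry.current_ee_pos().round(4),telemetry.current_wrist_force().round(1),telemetry.current_torque().round(2),round(telemetry.current_t(),2),flush=True)
r.move_l([*c,.1533],vel=.03)
h=r.move_l([*c,.1535],down(y1-1.2),vel=.05,guard=8); s("back",h)
for d in (1.09,1.07,1.11,1.05,1.13):
    h=r.move_l([*c,.1533],down(y1-d),vel=.05,guard=8); r.hold(.15); s("at",d,h)
    h=r.move_l([*c,.1450],vel=.02,guard=6); s("probe",d,h)
    if telemetry.current_ee_pos()[2]<.1485: print("DROPPED");break
    r.move_l([*c,.1533],vel=.03)
E
python3 drop.py
```

```text
back False [0.5107 0.1777 0.153 ] [ 0.6  1.2 -2.2] [-0.04  0.01 -0.02] 25.59
at 1.09 False [0.511  0.1777 0.1532] [-0.2 -0.6 -2.8] [-0.03  0.01 -0.  ] 26.0
probe 1.09 True [0.5108 0.1772 0.1453] [-1.1  0.4  4. ] [-0.1  -0.13 -0.04] 26.43
DROPPED
```

It dropped 7.2 mm onto the notch floor. Now I release, retreat straight up and check.

Run:
```python
from h import *
p=telemetry.current_ee_pos()
r.move_l([p[0],p[1],.1456],vel=.02)
print(telemetry.current_wrist_force().round(1),telemetry.current_torque().round(2))
gripper_to(.04); r.hold(.2)
print(telemetry.current_opening(),telemetry.current_wrist_force().round(1))
print(r.move_l([p[0],p[1],.215],vel=.08,guard=6))
r.move_l([p[0]-.08,p[1],.3],vel=.15)
im,k=look("end")
for t in ("jar","jar_bar"): print(t,[(np.round(d["at"],4).tolist(),round(d["score"],2)) for d in models.mark_of(t,"wrist")][:3])
s=vision.snapshot("scene")
for t in ("jar_bar","jar_lugs"): print(t,[(np.round(d["at"],4).tolist(),round(d["score"],2)) for d in models.mark_of(t,"scene")][:4])
print(telemetry.current_t())
o=cv2.resize(s[140:230,150:270,::-1],(400,300),interpolation=cv2.INTER_CUBIC)
cv2.imwrite("pics/end2.png",np.hstack([o,cv2.resize(im[:,:,::-1],(400,300))]))
```

```text
[-0.2 -1.1  0.4] [-0.11 -0.06  0.  ]
0.03990467956920029 [ 0.6 -0.5  0. ]
False
jar [([0.3311, -0.1037, 0.0023], 0.78), ([0.3376, 0.0219, -0.001], 0.57)]
jar_bar [([0.3428, 0.021, 0.11], 0.82), ([0.5119, 0.1788, 0.1352], 0.76), ([0.3348, -0.1024, 0.1152], 0.72)]
jar_bar [([0.3404, 0.0199, 0.1092], 0.96), ([0.3303, -0.1066, 0.1101], 0.64), ([0.5133, 0.175, 0.0945], 0.6), ([0.6155, -0.4804, 0.1124], 0.57)]
jar_lugs [([0.3383, 0.0188, 0.057], 0.81), ([0.3356, -0.1019, 0.0599], 0.71), ([0.6207, -0.4795, 0.0574], 0.6), ([0.5135, 0.177, 0.0868], 0.59)]
29.7583
```

View pics/end2.png

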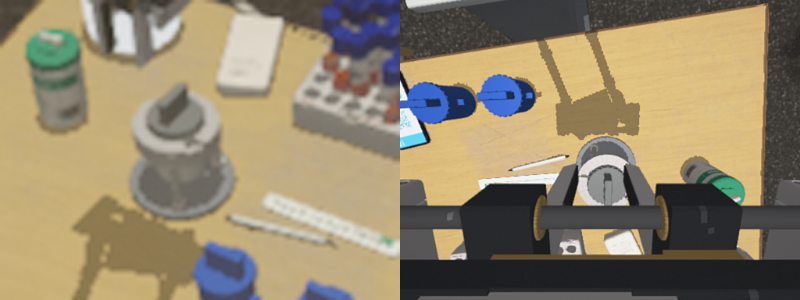

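The jar hangs upright in the ring, at scene-crop (177,115). The bar is at z ≈ .135 (expected .136), the gripper is clear, and the wipes tub, swab pack and pen look unmoved.

```bash
python3 -c "
from plant import r
print(r.sign_off())"
```

```text
the job is handed in; nothing more can be done
None
```

The jar is locked in the stand's notches about 1.09 rad clockwise of the gaps and hangs upright by itself; I handed the job in at about 30 s.

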